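Sort the reagent bottles into their spill trays

ROBOT

A 7-joint arm with a two-finger parallel gripper is mounted at the origin on a cart in front of the work surface, level with it; the furniture and walls round the work are solid. World frame = base frame: x ahead of the robot, y to its left, z up, the work surface at z = 0. Lengths are in m, angles in rad, forces in N, time in s.
With the tool pointing down it reaches from about 0.425 to 0.925 m from the base axis. Payload 6.8 kg.
Tool frame: the origin (TCP) lies on the front face of the gripper's body, between the roots of the fingers; the fingertips stand 73 mm ahead of it and the grasp point (between the pads) lies 54 mm ahead of it (env.nose_length is the distance from the TCP to the fingertips, in m); z points along the fingers, y is the line along which they close (so a half turn about z gives the same grasp; the last joint's range is limited). The gripper opens to 85 mm and grips with 20 to 120 N. Pads are 22 mm wide; open, the fingers measure 114 mm over their backs; the gripper's body (76 mm by 85 mm) begins 54 mm behind the grasp point. The pads swing forward as they close: fully open they stand 13 mm farther back than shut.
Start: joints at [0.996, 0.477, 0.022, 1.555, -0.011, 1.109, -0.083], TCP at [0.304, -0.603, 0.304] pointing down, gripper open.
Joint ranges: [-2.96, 2.96], [-0.34, 2.1], [-1.41, 1.46], [0.24, 2.44], [-1.37, 4.51], [0.17, 1.92], [-2.96, 2.96]. Speed limits (rad/s): [2.39, 2.39, 3.14, 3.14, 3.14, 3.14, 3.14].

INTERFACE

Orientations are given as a unit quaternion [w, x, y, z].
In Python, from cell import env, kin, camera, calibration, job gives the robot as it stands. The module is installed in compiled form; this text tells all that it offers. Calls block until the motion is done:
- env.reach(position, orientation): joint-space move of the TCP to a pose.
- env.movel(position, velocity=0.15, rot=None, stop_force=None): straight line of the TCP; rot=None keeps the orientation; velocity is the mean speed in m/s. With stop_force (N) it stops when the force on the tool has changed by that much, and returns True; else False.
- env.goto_joints(angles): joint-space move.
- env.grip(opening, f_grip=None): finger opening in m; f_grip is the grip in N (None keeps the last); returns when the fingers have stopped.
- env.dwell(seconds).
- kin.inverse_kinematics(position, orientation): joint angles nearest the present ones, or None.
- env.get_state(): the state.
- camera(name): name is "side" or "top" or "wrist"; returns (picture, depth): 480x640x3 uint8, blue, green, red; 480x640 float32, m along the optical axis (not along the pixel's ray), 0 where there is no reading.
- calibration(name): a dict with "fx", "fy", "cx", "cy" (pixels), "rvec" (rotation vector, rad) and "tvec" (3), from world to camera coordinates, as OpenCV has them. Camera axes: x right, y down, z forward; pixel columns grow to the right and rows downward; lengths in m; the calibration is good to about 2 mm. A picture is of the moment at which its call begins: read the wrist's pose just before it. calibration takes no time and is no camera call; for the wrist camera it gives the pose at the moment of the call.
A pose or a line that the arm cannot do raises env.PlanningError and nothing moves.
- job.job_done(): hands the job in; it is judged then, once.
The state is a dict: "time": time; "qpos": joint angles; "joint_velocities": joint speeds; "joint_torque": joint torques, N m; "tcp_pos": TCP position; "orientation": TCP orientation; "force": force on the tool from outside, world axes, zero at the start; "torque": the same for the moment, N m; "opening": finger opening in m; "gripper_force": force on a finger pad.
Only numpy, scipy, OpenCV 4.12 (cv2) and the standard library are available. Lean on these libraries where they do the work, as an engineer would, in place of code of your own. Each camera call takes 0.05 s, during which the arm holds its last target. There are 200 camera calls.

TASK

The five reagent bottles on the right of the bench have got mixed up: sort them into the spill trays. Stand both blue-capped white bottles in the blue tray, both brown bottles in the yellow tray and the clear, white-capped bottle in the white tray, every bottle upright and flat on the tray's floor. Do not tip any bottle over on the way, and leave the petri dishes that stand among them where they are.

Things in the scene. Friction and masses are not known exactly. Their poses are not given: they have to be found in the camera images.
- blue_cap_a: Squat white plastic bottle with a blue screw cap and a blue-striped label, 64 mm diameter, 125 mm tall. The body counts as full width up to 105 mm; above that is the cap, 39 mm in diameter. Origin: centre of the underside; z up. Loose, about 0.1 to 0.23 kg. Can be held by the cap from above with a firm grip (40 N; a light one lets it swing). One of two alike.
- blue_cap_b: Squat white plastic bottle with a blue screw cap and a blue-striped label, 64 mm diameter, 125 mm tall. The body counts as full width up to 105 mm; above that is the cap, 39 mm in diameter. Origin: centre of the underside; z up. Loose, about 0.1 to 0.23 kg. Can be held by the cap from above with a firm grip (40 N; a light one lets it swing). One of two alike.
- amber_a: Small amber-brown glass bottle with a black screw cap, 48 mm diameter, 100 mm tall. The body counts as full width up to 84 mm above its underside; above that is the cap, 31 mm in diameter. Origin: centre of the underside; z up. Loose, about 0.07 to 0.16 kg. Can be held by the cap from above with a firm grip (40 N; a light one lets it swing). One of two alike.
- amber_b: Small amber-brown glass bottle with a black screw cap, 48 mm diameter, 100 mm tall. The body counts as full width up to 84 mm above its underside; above that is the cap, 31 mm in diameter. Origin: centre of the underside; z up. Loose, about 0.07 to 0.16 kg. Can be held by the cap from above with a firm grip (40 N; a light one lets it swing). One of two alike.
- clear: Clear bottle with pale blue contents and a white screw cap, 60 mm diameter, 130 mm tall. The body counts as full width up to 109 mm above its underside; above that is the cap, 37 mm in diameter. Origin: centre of the underside; z up. Loose, about 0.1 to 0.23 kg. Can be held by the cap from above with a firm grip (40 N; a light one lets it swing).
- tray_blue: Shallow blue plastic spill tray, fixed to the bench, 168 mm long (its x axis) by 98 mm wide (its y axis) outside, plus a 7 mm pull lip at each short end. Rim 26 mm above the bench; walls 4 mm thick; inside 160 x 90 mm; flat floor 4 mm above the bench. Room for two bottles along x, 40 mm either side of the middle. Origin: centre of the underside; z up.
- tray_yellow: Shallow yellow plastic spill tray, fixed to the bench, 168 mm long (its x axis) by 98 mm wide (its y axis) outside, plus a 7 mm pull lip at each short end. Rim 26 mm above the bench; walls 4 mm thick; inside 160 x 90 mm; flat floor 4 mm above the bench. Room for two bottles along x, 40 mm either side of the middle. Origin: centre of the underside; z up.
- tray_white: Shallow white plastic spill tray, fixed to the bench, 168 mm long (its x axis) by 98 mm wide (its y axis) outside, plus a 7 mm pull lip at each short end. Rim 26 mm above the bench; walls 4 mm thick; inside 160 x 90 mm; flat floor 4 mm above the bench. Room for two bottles along x, 40 mm either side of the middle. Origin: centre of the underside; z up.
- monitor: The monitor behind the trays, fixed, 505 mm wide (its y axis): its upright screen face stands 80 mm nearer the robot than this origin and reaches from 48 to 356 mm above the bench; keep clear of it. Origin: bench level under the stand. Also fixed: the black hand scanner on its stand between trays and bottles, about 250 mm tall, its head about 170 mm nearer the robot than the screen face.
- dishes: Low stack of two round clear petri dishes with pinkish contents, 62 mm diameter, 29 mm high, loose among the bottles; not to be moved. Origin: centre of the underside; z up.

How it is judged:
At the end, for the whole second after the job is handed in: Blue-capped bottles in the blue tray, brown in the yellow, clear in the white: each centre within 60 mm (along) and 26 mm (across) of the tray's middle, underside within 5 mm of the tray floor, upright within 0.08 rad, at rest (under 0.02 m/s); petri dishes within 15 mm of their start (x of blue_cap_a in the frame of tray_blue between -0.06 and 0.06 m and y of blue_cap_a in the frame of tray_blue between -0.026 and 0.026 m and z of blue_cap_a in the frame of tray_blue between 0 and 0.009 m and angle between each of blue_cap_a, blue_cap_b, amber_a, amber_b, clear's own z axis and vertical below 0.08 rad and linear speed of each of blue_cap_a, blue_cap_b, amber_a, amber_b, clear below 0.02 m/s and x of blue_cap_b in the frame of tray_blue between -0.06 and 0.06 m and y of blue_cap_b in the frame of tray_blue between -0.026 and 0.026 m and z of blue_cap_b in the frame of tray_blue between 0 and 0.009 m and x of amber_a in the frame of tray_yellow between -0.06 and 0.06 m and y of amber_a in the frame of tray_yellow between -0.026 and 0.026 m and z of amber_a in the frame of tray_yellow between 0 and 0.009 m and x of amber_b in the frame of tray_yellow between -0.06 and 0.06 m and y of amber_b in the frame of tray_yellow between -0.026 and 0.026 m and z of amber_b in the frame of tray_yellow between 0 and 0.009 m and x of clear in the frame of tray_white between -0.06 and 0.06 m and y of clear in the frame of tray_white between -0.026 and 0.026 m and z of clear in the frame of tray_white between 0 and 0.009 m and distance of dishes from where it was at the start of the episode below 0.015 m); the robot touches nothing.
It fails at once if a bottle is tipped over (more than 0.6 rad from upright) (angle between any of blue_cap_a, blue_cap_b, amber_a, amber_b, clear's own z axis and vertical above 0.6 rad).
It fails at once if the petri dishes are moved by more than 15 mm (distance of dishes from where it was at the start of the episode above 0.015 m).
It also fails if it takes over 147 s, if anything falls off the work surface, if the arm or the gripper's body presses on something with over 40 N, if the wrist force passes 120 N, or if a joint passes its speed limit or range.

## Working session

There is one attempt and no reset: what is moved stays moved. The work goes in short steps, each a Python script; the robot and the scene stay as the last script left them, time stands still between calls to the robot, and variables do not carry over. Pictures are saved under pics/ and viewed, at most 14 in all, crops included, and the job is handed in when it is done.

```bash
mkdir -p pics; cat > h.py <<'E'
from cell import env, kin, camera, calibration, job
import numpy as np, cv2
def snap(n,f=None):
    c=calibration(n); im,d=camera(n)
    if f: cv2.imwrite('pics/'+f,im)
    return im,d,c
def unproj(c,u,v,z):
    p=np.array([(u-c['cx'])/c['fx']*z,(v-c['cy'])/c['fy']*z,z])
    R=cv2.Rodrigues(np.array(c['rvec'],float))[0]
    return R.T@(p-np.array(c['tvec'],float).ravel())
def plane(c,u,v,h):
    R=cv2.Rodrigues(np.array(c['rvec'],float))[0]; o=-R.T@np.array(c['tvec'],float).ravel()
    r=R.T@np.array([(u-c['cx'])/c['fx'],(v-c['cy'])/c['fy'],1]); return o+r*(h-o[2])/r[2]
E
python3 - <<'E'
from h import *
for n in('top','side'):
    im,d,c=snap(n,n+'.png'); np.savez(n,d=d,**{k:np.array(v) for k,v in c.items()}); R=cv2.Rodrigues(np.array(c['rvec'],float))[0]; print(n,-R.T@np.array(c['tvec']).ravel(),R[2],c['fx'])
print(env.get_state())
E
```

```text
top [0.30564764 0.07098119 1.6327684 ] [ 0.17320071  0.00355789 -0.98488012] 605.2745651820376
side [ 0.89751956 -0.65858987  0.90610291] [-0.28651695  0.62504741 -0.72610176] 475.58340031553837
{'time': 0.1, 'qpos': array([ 0.99586937,  0.4777452 ,  0.02235789,  1.55632122, -0.01150443,
        1.1092723 , -0.08308989]), 'joint_velocities': array([ 1.73321517e-03, -1.90980502e-03,  6.18692884e-04, -2.49063633e-03,
        8.77345362e-06,  5.49526241e-04, -7.23751820e-04]), 'joint_torque': array([ 4.59991992e-03, -5.97768581e+01,  1.61397178e+00, -2.81956762e+01,
        1.28489966e-02,  5.04431926e-03, -3.96337759e-05]), 'tcp_pos': array([ 0.30360253, -0.60242794,  0.30301775]), 'orientation': array([-7.70730792e-04,  9.72880481e-01,  2.31306974e-01, -2.45358088e-04]), 'force': array([-0.97524187,  0.29302708, -0.06533552]), 'torque': array([-0.00072324, -0.00646236, -0.0641476 ]), 'gripper_force': 0.0, 'opening': 0.08504976570493299}
```

View pics/top.png

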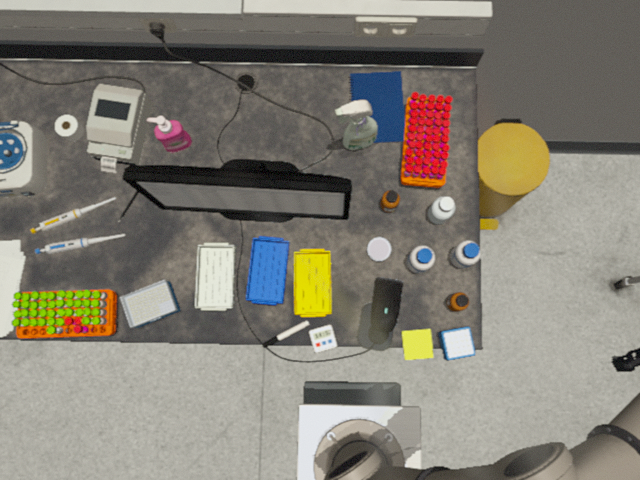

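View pics/side.png

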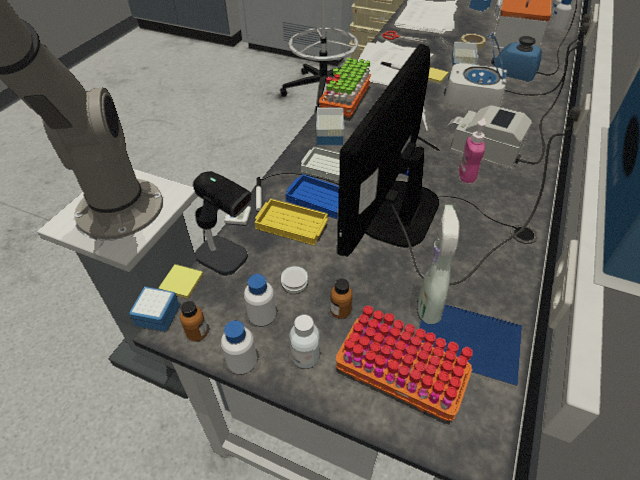

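The top view shows the trays at about (214,277) white, (268,271) blue and (313,283) yellow. The caps are blue (425,255) and (467,250), clear (446,205), amber (391,199) and (459,300), with the dishes at (379,249). I'll enlarge this area next.

```bash
python3 - <<'E'
import cv2
im=cv2.imread('pics/top.png')
cv2.imwrite('pics/c1.png',cv2.resize(im[185:325,360:490],None,fx=4.28,fy=4.28,interpolation=cv2.INTER_CUBIC))
cv2.imwrite('pics/c2.png',cv2.resize(im[225:325,185:345],None,fx=5,fy=5,interpolation=cv2.INTER_CUBIC))
E
```

```text
(no output)
```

View pics/c1.png

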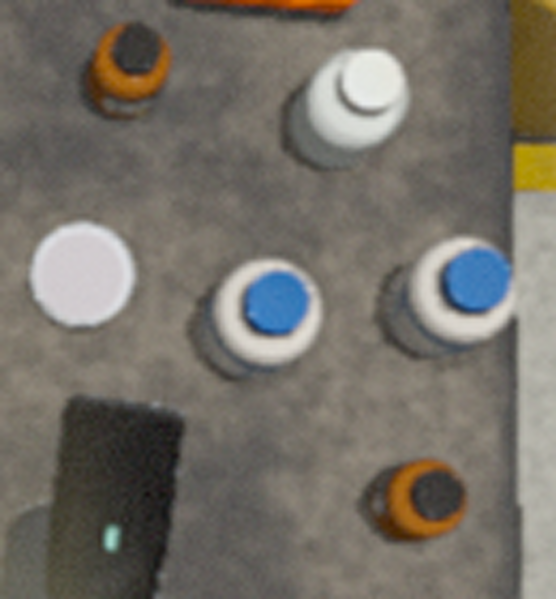

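View pics/c2.png

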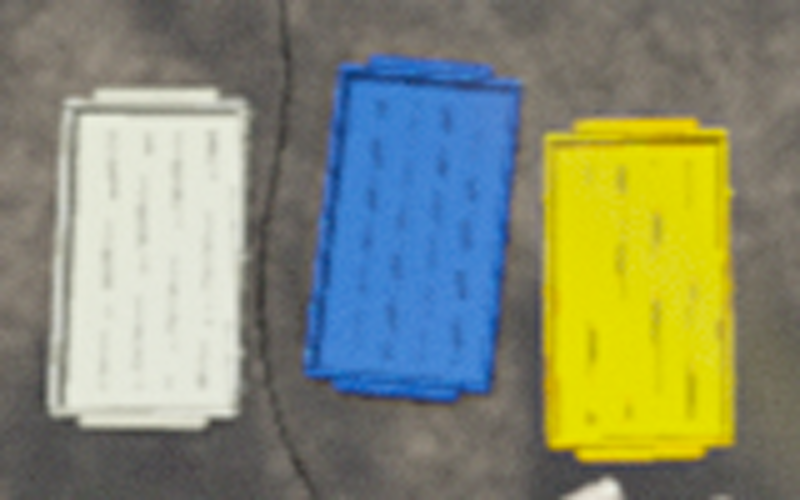

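Crop 1 gives cap centres of amber (137,49), clear (371,79), blue (277,301), blue (477,278) and amber (437,494), with the dishes at (82,274). Crop 2 shows the tray rims clearly.

```bash
cat > meas.py <<'E'
from h import *
c=dict(np.load('top.npz')); cs=dict(np.load('side.npz')); d=c['d']
P=lambda u,v,h:plane(c,u,v,h)
for n,(u,v,h) in dict(amA=(137,49,.1),clear=(371,79,.13),bA=(277,301,.125),bB=(477,278,.125),amB=(437,494,.1),dish=(82,274,.029)).items():
    U,V=360+u/4.28,185+v/4.28; print(n,P(U,V,h).round(4), 'depth z',unproj(c,U,V,d[int(V),int(U)])[2].round(4))
for n,q in dict(w=[(65,100),(248,98),(242,417),(50,415)],b=[(340,65),(521,80),(491,392),(305,377)],y=[(545,133),(727,131),(735,445),(549,450)]).items():
    w=np.array([P(185+a/5,225+b/5,.026) for a,b in q])[:,:2]; x=w[0]+w[1]-w[2]-w[3]
    print(n,w.mean(0).round(4),'yaw',np.arctan2(x[1],x[0]).round(3),np.linalg.norm(x)/2,np.linalg.norm(w[0]-w[1]))
v,u=np.mgrid[0:480,0:640]; X=np.array([unproj(c,a,b,z) for a,b,z in zip(u[150:350,120:490].ravel(),v[150:350,120:490].ravel(),d[150:350,120:490].ravel())])
g=X.reshape(200,370,3)
m=(X[:,2]>.15)&(X[:,2]<.6)
mon=X[m&(X[:,0]>.6)&(X[:,1]>0.0)];print('mon',mon.min(0),mon.max(0))
for lo,hi in((.03,.1),(.1,.2),(.2,.3)):
    s=X[(X[:,2]>lo)&(X[:,2]<hi)&(X[:,0]<.72)&(X[:,1]<-.0)&(X[:,1]>-.2)&(X[:,0]>.35)]
    print('scan',lo,len(s),s.min(0) if len(s) else '',s.max(0) if len(s) else '')
E
python3 meas.py
```

```text
amA [ 0.6866 -0.0754  0.1   ] depth z 0.098
clear [ 0.6635 -0.2118  0.13  ] depth z 0.1341
bA [ 0.5297 -0.1557  0.125 ] depth z 0.1267
bB [ 0.5457 -0.2735  0.125 ] depth z 0.1268
amB [ 0.4202 -0.253   0.1   ] depth z 0.1033
dish [ 0.5587 -0.0481  0.029 ] depth z 0.0334
w [0.4773 0.388 ] yaw 0.02 0.16966146982978947 0.09841796674683585
b [0.4956 0.2484] yaw -0.065 0.16814408099623598 0.09800774643886058
y [0.4652 0.1276] yaw 0.044 0.16828051924438764 0.09771704476651252
mon [0.63008544 0.03723757 0.15003878] [0.74867372 0.54180841 0.36389817]
scan 0.03 901 [ 0.49834146 -0.19928221  0.03000019] [ 0.71131571 -0.01749076  0.09993626]
scan 0.1 318 [ 0.35076956 -0.19996305  0.10004672] [ 0.70154456 -0.02144161  0.13504975]
scan 0.2 1336 [ 0.35014807 -0.08600357  0.22908325] [ 0.46056072 -0.01208591  0.27095763]
```

```bash
cat >> h.py <<'E'
Q=[0,1,0,0]; ZT=.45
PICK=dict(bB=(.5457,-.2735),bA=(.5297,-.1557),amB=(.4202,-.253),amA=(.6866,-.0754),clear=(.6635,-.2118))
GH=dict(bB=.080,bA=.080,amB=.060,amA=.060,clear=.086)   # grasp height
W=dict(bB=.064,bA=.064,amB=.048,amA=.048,clear=.060)
T=dict(w=(.4773,.388,.02),b=(.4956,.2484,-.065),y=(.4652,.1276,.044))
def slot(t,s): x,y,a=T[t]; return x+s*np.cos(a),y+s*np.sin(a)
DEST=dict(bB=slot('b',.034),bA=slot('b',-.04),amB=slot('y',.034),amA=slot('y',-.034),clear=slot('w',0))
E
python3 - <<'E'
from h import *
for n in PICK:
    for p,z in((PICK[n],GH[n]+.054),(PICK[n],ZT),(DEST[n],GH[n]+.06),(DEST[n],ZT)):
        q=kin.inverse_kinematics([*p,z],Q); print(n,np.round(p,3),z, None if q is None else np.round(q,2))
c=calibration('wrist');R=cv2.Rodrigues(np.array(c['rvec'],float))[0];s=env.get_state()
print(-R.T@np.array(c['tvec']).ravel()-s['tcp_pos'],R[2])
E
```

```text
bB [ 0.546 -0.274] 0.134 [ 0.36  0.57  0.    1.84 -0.    0.72 -1.21]
bB [ 0.546 -0.274] 0.45 [ 0.39  0.27 -0.04  1.52  0.01  1.35 -1.22]
bB [0.53  0.246] 0.14 [-0.21  0.57 -0.43  1.88  0.33  0.76 -2.4 ]
bB [0.53  0.246] 0.45 [ 0.13  0.34 -0.88  1.54  0.27  1.39 -2.34]
bA [ 0.53  -0.156] 0.134 [ 0.23  0.5  -0.08  1.98  0.06  0.66 -1.45]
bA [ 0.53  -0.156] 0.45 [ 0.31  0.18 -0.16  1.64  0.03  1.32 -1.43]
bA [0.456 0.251] 0.14 [-0.17  0.51 -0.56  2.02  0.41  0.72 -2.56]
bA [0.456 0.251] 0.45 [ 0.25  0.24 -1.02  1.67  0.21  1.35 -2.38]
amB [ 0.42  -0.253] 0.11399999999999999 [ 0.43  0.46 -0.02  2.13  0.01  0.55 -1.17]
amB [ 0.42  -0.253] 0.45 [ 0.48  0.06 -0.07  1.78  0.    1.31 -1.16]
amB [0.499 0.129] 0.12 [-0.09  0.5  -0.35  2.06  0.28  0.63 -2.2 ]
amB [0.499 0.129] 0.45 [ 0.24  0.16 -0.69  1.69  0.11  1.33 -2.04]
amA [ 0.687 -0.075] 0.11399999999999999 [ 0.07  0.71 -0.07  1.64  0.06  0.8  -1.6 ]
amA [ 0.687 -0.075] 0.45 [ 0.13  0.43 -0.17  1.3   0.07  1.42 -1.61]
amA [0.431 0.126] 0.12 [-0.09  0.43 -0.39  2.2   0.3   0.56 -2.28]
amA [0.431 0.126] 0.45 [ 0.34  0.03 -0.76  1.82  0.02  1.31 -2.  ]
clear [ 0.664 -0.212] 0.13999999999999999 [ 0.23  0.68 -0.02  1.62  0.02  0.85 -1.36]
clear [ 0.664 -0.212] 0.45 [ 0.26  0.43 -0.06  1.29  0.03  1.42 -1.37]
clear [0.477 0.388] 0.146 [-0.28  0.67 -0.69  1.79  0.54  0.88 -2.79]
clear [0.477 0.388] 0.45 [ 0.06  0.58 -1.32  1.45  0.56  1.53 -2.8 ]
[0.05770859 0.02900227 0.06982137] [-0.23252665 -0.11511738 -0.96575325]
```

```bash
sed -i 's/^Q=.*/Q=[0,0,1,0]; ZT=.46/' h.py; cat >> h.py <<'E'
def log(m): s=env.get_state(); print(m,'t',round(s['time'],1),'tcp',s['tcp_pos'].round(4),'open',round(s['opening'],4),'F',s['force'].round(1),'q',s['qpos'].round(2))
def pick(n):
    p=PICK[n]; z=GH[n]+.054
    env.movel([*p,z+.11],.3)
    hit=env.movel([*p,z],.12,stop_force=8); log(f'{n} down hit={hit}')
    if hit: return False
    env.grip(W[n]-.01,40); log('gripped')
    env.movel([*p,z+.03],.1); env.movel([*p,ZT],.3); log('lifted')
    return env.get_state()['opening']>W[n]-.008
def place(n):
    p=DEST[n]; z=GH[n]+.054+.004
    env.movel([*p,z+.05],.3); env.movel([*p,z+.006],.1)
    hit=env.movel([*p,z+.0005],.03,stop_force=6); log(f'{n} placed hit={hit}')
    env.grip(.085); env.movel([*p,z+.10],.15); env.movel([*p,ZT],.35)
E
python3 - <<'E'
from h import *
s=env.get_state(); env.movel([*s['tcp_pos'][:2],ZT],.25)
env.reach([*PICK['bB'],ZT],Q); log('above')
im,d,c=snap('wrist','w1.png')
print(pick('bB')); im,d,c=snap('wrist','w2.png')
cv2.imwrite('pics/w12.png',np.hstack([cv2.resize(cv2.imread('pics/'+f),(400,300)) for f in('w1.png','w2.png')]))
E
```

```text
above t 2.5 tcp [ 0.5452 -0.2746  0.4593] open 0.0857 F [-0.9 -0.1 -0.7] q [ 0.78  0.32 -0.54  1.47  0.17  1.4   1.79]
bB down hit=False t 4.5 tcp [ 0.5463 -0.2737  0.1349] open 0.0853 F [0.8 0.9 0. ] q [ 0.7   0.62 -0.46  1.82  0.37  0.79  1.63]
gripped t 4.8 tcp [ 0.5463 -0.2735  0.135 ] open 0.0632 F [-0.5  1.4  6.3] q [ 0.7   0.62 -0.46  1.82  0.37  0.79  1.63]
lifted t 6.4 tcp [ 0.5451 -0.2734  0.4578] open 0.0635 F [-0.2 -0.1 -2.3] q [ 0.78  0.32 -0.55  1.48  0.17  1.4   1.79]
True
```

View pics/w12.png

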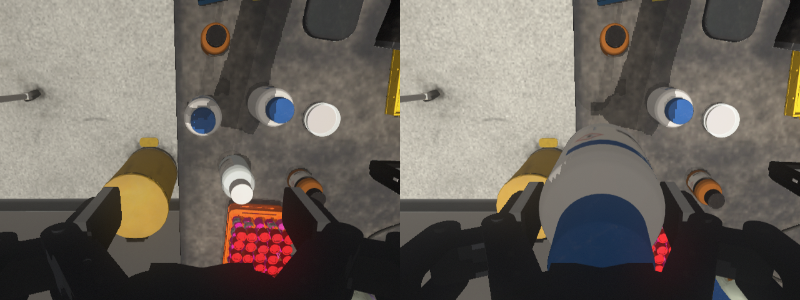

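The left frame shows all the bottles standing. In the right frame, the white blue-capped bottle (600,200) is held upright between the pads.

```bash
python3 - <<'E'
from h import *
env.movel([.53,.0,ZT],.3); log('mid')
env.movel([*DEST['bB'],ZT],.3); log('above tray')
place('bB'); log('clear')
snap('top','t2.png'); im,d,c=snap('wrist','w3.png')
a=cv2.imread('pics/t2.png')[160:340,180:500]
cv2.imwrite('pics/m3.png',np.hstack([cv2.resize(a,(530,300)),cv2.resize(im,(270,300))]))
E
```

```text
mid t 7.5 tcp [ 0.5301 -0.0018  0.4596] open 0.0635 F [ 0.3 -0.8 -1.9] q [ 0.49  0.19 -0.7   1.65  0.12  1.35  1.34]
above tray t 8.5 tcp [0.5305 0.2439 0.4596] open 0.0635 F [-1.1 -0.1 -2.4] q [ 0.09  0.32 -0.81  1.52  0.23  1.4   0.83]
bB placed hit=True t 10.4 tcp [0.5301 0.2468 0.1391] open 0.063 F [ 0.1 -0.6  4.7] q [-0.04  0.63 -0.67  1.87  0.52  0.82  0.59]
clear t 12.4 tcp [0.5293 0.2459 0.4588] open 0.085 F [-0.3 -0.5 -0.4] q [ 0.09  0.32 -0.82  1.52  0.23  1.4   0.83]
```

View pics/m3.png

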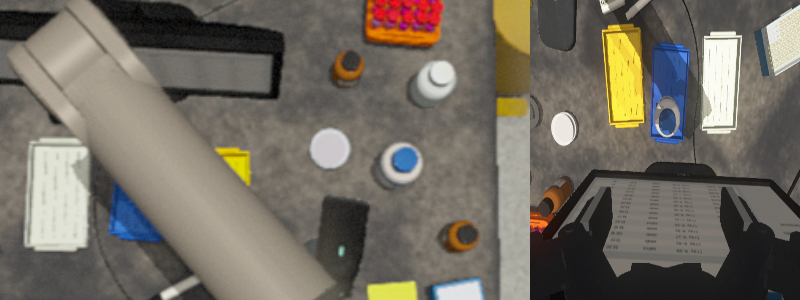

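The blue-capped bottle stands upright in the blue tray (wrist frame 667,118), and nothing else moved. I'll do the rest the same way.

```bash
python3 - <<'E'
from h import *
for n in ['bA','amB','amA','clear']:
    p=PICK[n]
    env.movel([.53,0,ZT],.3)
    env.movel([.53,-.15,ZT],.3)
    env.movel([*p,ZT],.3)
    if not pick(n): print('PROBLEM',n); break
    env.movel([.53,-.15,ZT],.25)
    env.movel([.53,0,ZT],.25)
    env.movel([*DEST[n],ZT],.25)
    place(n); log('done '+n)
else:
    env.movel([.53,0,ZT],.3); env.movel([.53,-.25,ZT],.3)
im,d,c=snap('top','t4.png'); s,_,_=snap('side','s4.png')
cv2.imwrite('pics/m4.png',np.vstack([cv2.resize(im[160:340,180:500],(533,300)),cv2.resize(s[130:310,230:550],(533,300))]))
E
```

```text
bA down hit=False t 16.3 tcp [ 0.5303 -0.1558  0.1348] open 0.0852 F [ 1.   0.4 -0.5] q [ 0.57  0.55 -0.51  1.95  0.39  0.73  1.4 ]
gripped t 16.6 tcp [ 0.5303 -0.1555  0.135 ] open 0.0633 F [-1.5  1.   6. ] q [ 0.57  0.55 -0.51  1.95  0.39  0.73  1.4 ]
lifted t 18.2 tcp [ 0.529  -0.1557  0.458 ] open 0.0633 F [-0.4 -0.6 -2.6] q [ 0.69  0.22 -0.62  1.6   0.13  1.36  1.63]
bA placed hit=True t 22.3 tcp [0.4563 0.2516 0.139 ] open 0.0637 F [ 0.3 -0.1  5. ] q [-0.06  0.55 -0.71  2.02  0.53  0.76  0.48]
done bA t 24.2 tcp [0.4554 0.2507 0.4589] open 0.0851 F [-0.7  0.3 -1.3] q [ 0.15  0.2  -0.89  1.66  0.16  1.36  0.8 ]
amB down hit=False t 28.6 tcp [ 0.4207 -0.2532  0.1147] open 0.0847 F [ 0.3 -0.   0.9] q [ 0.77  0.5  -0.43  2.11  0.36  0.61  1.65]
gripped t 29.0 tcp [ 0.4205 -0.2531  0.1146] open 0.0474 F [-1.1  0.4  6.4] q [ 0.77  0.5  -0.43  2.11  0.36  0.61  1.65]
lifted t 30.6 tcp [ 0.4195 -0.2528  0.4581] open 0.0474 F [-0.6  0.3 -1.8] q [ 0.92  0.09 -0.54  1.74  0.05  1.33  1.94]
amB placed hit=False t 34.9 tcp [0.4993 0.1292 0.1187] open 0.0471 F [ 0.4 -0.6 -0.4] q [ 0.14  0.57
[... 708 characters left out ...]
847 F [-0.5 -0.5 -0.9] q [ 0.45  0.03 -0.87  1.8   0.02  1.33  1.14]
clear down hit=False t 53.5 tcp [ 0.6641 -0.2118  0.141 ] open 0.0853 F [-0.8  0.9 -0.5] q [ 0.58  0.74 -0.54  1.59  0.44  0.94  1.46]
gripped t 53.9 tcp [ 0.6641 -0.2117  0.1411] open 0.0593 F [-1.1  1.4  6.1] q [ 0.58  0.74 -0.54  1.59  0.44  0.94  1.46]
lifted t 55.4 tcp [ 0.663  -0.2118  0.4578] open 0.0593 F [-0.9  0.4 -0.5] q [ 0.6   0.5  -0.62  1.25  0.28  1.49  1.59]
clear placed hit=True t 60.5 tcp [0.4777 0.3888 0.1451] open 0.0595 F [-0.2 -0.3  5.7] q [-0.25  0.69 -0.75  1.79  0.58  0.9   0.32]
done clear t 62.5 tcp [0.4772 0.3877 0.4589] open 0.085 F [-0.  -0.5 -1. ] q [-0.14  0.41 -0.9   1.45  0.31  1.44  0.53]
```

View pics/m4.png

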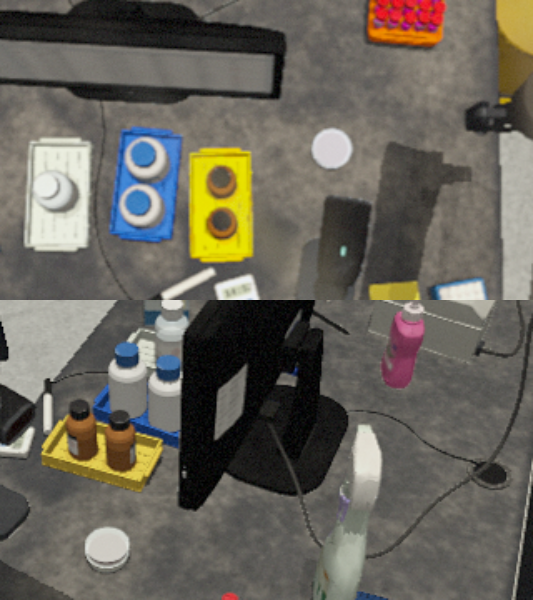

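All five bottles stand upright and centred in the correct trays, and the dishes are where they started at crop (331,148).

```bash
python3 - <<'E'
from h import *
env.dwell(.5); print(job.job_done())
E
```

```text
the job is handed in; nothing more can be done
None
```

I sorted all five bottles, upright in their matching trays with the petri dishes left where they were, and handed the job in after about 65 s of the 147 s allowed; the hand-in call did not report the verdict.

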